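# Turn the blade once round, then hold the brake at its third click

### The job

On the inspection stand, crank the spare saw blade anticlockwise (seen from above) by at least one full turn, so that the black knob passes the pointer once, and stop it where the knob comes round to the pointer the second time. Then let go of the knob, press the spring-return brake lever down past its first two clicks to the third, short of the end stop, and keep it pressed there: the job finishes while you are holding the lever at the third click. Leave the things lying round the stand where they are.

Things in the scene. Friction and masses are not known exactly. Their poses are not given: they have to be found in the camera images.
- blade_stand: Grey blade-inspection stand fixed to the bench: base plate 170 x 310 mm, top 12 mm above the bench (own x -85..85, y -150..160 mm) with a spare saw blade lying flat on a vertical spindle at its left (own y +65 mm) and a brake lever at its right (own y -110 mm). Origin on the bench top; its x points away from the robot, y to the left; turned by up to 0.35 rad.
- spindle (a point): Point on the vertical axis of the blade, in the blade's plane (45 mm above the bench). Blade 146 mm across, 2.6 mm thick; its clamping nut reaches 13 mm above this point.
- pointer (a point): Inner tip of the small steel pointer on the dark post at the left of the base plate: 74 mm from the spindle towards own +y of the stand, top 53 mm above the bench.
- knob_centre (a point): Centre of the black crank knob: an upright round grip 21 mm across, 41 mm high (57 to 98 mm above the bench), 52 mm from the spindle on the blade's crank arm, so it travels round a level circle of radius 52 mm. It spins freely on its own pin, so a grip need not turn with the blade. Nothing overhangs it.
- blade (a joint): Blade and crank angle, rad, growing anticlockwise seen from above. 0: knob at the pointer. Starts between -1.8 and -0.3, so the knob reaches the pointer first at 0, after less than a turn, and again at 6.28, the place to stop. Stays where it is left; about 1.5 N at the knob moves it. Ends of travel -3 and 9.
- lever_pivot (a point): Level hinge axis of the brake lever (along own y of the stand), 95 mm above the bench, between two grey round cheeks of radius 36 mm (tops 131 mm above the bench). Ribs on the cheeks' front rims mark rest, first, second, third (thicker) and end stop.
- pad_top (a point): Middle of the upper face of the black ribbed pad at the brake lever's free end, 75 mm from the pivot towards own -x of the stand; pad 30 mm along the lever, 36 wide, 8 thick. Press it down from above. Height above the bench: 128 mm at rest, about 73 at the third detent (same place seen from above within 4 mm), about 56 at the end stop.
- brake_lever (a joint): Brake lever angle, rad: 0 at rest (up, 0.40 rad above level), grows as the pad is pressed down. Detents (light clicks) at 0.25, 0.50, 0.75; end stop at 1.0. A spring always returns it to 0 when let go: about 4 N on the pad to start, 6 to 8 N at the third detent; the push needed steps up by about 2 N just past each detent.
- offcut_block: Bystander, loose: pine offcut 45x95x22 mm. Origin at its underside. Leave it alone.
- grease_tub: Bystander, loose: round tub, 70 mm across, 50 mm high. Origin at its underside. Leave it alone.
- bolt_a: Bystander, loose: bolt standing on its head, 50 mm high. Origin at its underside. Leave it alone.
- flange_ring: Bystander, loose: steel flange ring, 62 mm across, 12 mm high. Origin at its underside. Leave it alone.
- sanding_block: Bystander, loose: sanding block 64x112x31 mm. Origin at its underside. Leave it alone.
- tape_measure: Bystander, loose: tape measure 34x71x64 mm. Origin at its underside. Leave it alone.
- carp_pencil: Bystander, loose: flat carpenter's pencil, 178 mm long. Origin at its underside. Leave it alone.

How it is judged:
On the way, in this order (a step that is already met when the one before it is completed fails the run):
1. the blade has been turned a full turn and stands with the knob at the pointer, the brake lever still up (value of joint blade between 6.03 and 6.53 rad and velocity of joint blade between -0.1 and 0.1 rad/s and value of joint brake_lever below 0.15 rad), for 0.2 s.
2. the brake lever is pressed to the third click (value of joint brake_lever between 0.64 and 0.86 rad and velocity of joint brake_lever between -0.15 and 0.15 rad/s and contact force between any of the fingers, the arm and brake_lever above 3 N), for 0.3 s.
At the end, for the whole second after the job is handed in: The blade rests with its knob at the pointer after the full turn (joint 6.28 within 0.25 rad); the robot holds the brake lever at its third detent (0.75 within 0.11 rad), still, pressing it with more than 3 N; the knob is let go; no bystander has moved 30 mm (all of step 2 and value of joint blade between 6.03 and 6.53 rad and velocity of joint blade between -0.1 and 0.1 rad/s and contact force between the fingers and crank_knob below 0.5 N and distance of each of offcut_block, grease_tub, bolt_a, flange_ring, sanding_block, tape_measure, carp_pencil from where it was at the start of the episode below 0.03 m); the arm keeps its last pose, push and grip.
It fails at once if a thing lying round the stand is knocked away (30 mm or more) (distance of any of offcut_block, grease_tub, bolt_a, flange_ring, sanding_block, tape_measure, carp_pencil from where it was at the start of the episode above 0.03 m).
It also fails if it takes over 64 s, if anything falls off the work surface, if the arm or the gripper's body presses on something with over 40 N, if the wrist force passes 120 N, or if a joint passes its speed limit or range.

### The arm

A 7-joint arm with a two-finger parallel gripper is mounted at the origin on a cart in front of the work surface, level with it; the furniture and walls round the work are solid. World frame = base frame: x ahead of the robot, y to its left, z up, the work surface at z = 0. Lengths are in m, angles in rad, forces in N, time in s.
With the tool pointing down it reaches from about 0.425 to 1.025 m from the base axis. Payload 9.4 kg.
Tool frame: the origin (TCP) lies at the very end of the fingers, on their centre line; the grasp point (between the pads) lies tcp_to_grasp behind it (tcp_to_grasp is the distance from the TCP to the grasp point, in m); z points along the fingers, y is the line along which they close (so a half turn about z gives the same grasp; the last joint's range is limited). The gripper opens to 85 mm and grips with 20 to 120 N. Pads are 22 mm wide; open, the fingers measure 114 mm over their backs; the gripper's body (76 mm by 85 mm) begins 54 mm behind the grasp point. The pads swing forward as they close: fully open they stand 13 mm farther back than shut.
Start: joints at [1.123, 0.599, -0.003, 1.599, 0.002, 0.943, -0.08], TCP at [0.263, -0.676, 0.2] pointing down, gripper open.
Joint ranges: [-2.57, 2.57], [-0.35, 1.97], [-1.29, 1.29], [0.11, 2.56], [-1.05, 4.19], [0.11, 1.86], [-2.63, 2.63]. Speed limits (rad/s): [2.22, 2.22, 3.01, 3.01, 3.14, 3.14, 3.14].

### API

Orientations are given as a rotation vector (axis times angle).
In Python, from bench import observe, capture, camera_params, finish_job, tcp_to_grasp gives the robot as it stands. The module is installed in compiled form; this text tells all that it offers.
- The arm moves only by the shell command python3 -m jog 'ROWS'. ROWS is JSON, a list of rows, each a list of 3 entries, a list of its own where there are three numbers: the finger opening in m, from 0 to 0.0854, then the shift along the tool's x, y, z in m, then the turn, a rotation vector about the tool's x, y, z in rad. In form: [[gripper, [tx, ty, tz], [wx, wy, wz]], ...]. A call has 1 to 10 rows; each row shifts and turns the commanded pose from where the row before left it, along the tool's axes as they then stand; what a row does not reach is not made up. A row lasts 1/8 s, in which the tool goes at most 62.5 mm and 10.7 degrees, less where a joint would pass 70% of its speed; a pose out of reach is approached as far as the arm can. A call with a gripper value outside its range is refused whole. The fingers move at their own pace and stop on an object; the grip force is fixed at half the most. Time passes only in rows, so rows that do not move let the fingers close. It gives the time, the measured TCP pose, the force, the opening and the grip force at its end, in the units of the state.
- observe(): the state, without advancing time (a new reading comes with each control period).
- capture(name): name is "side" or "top" or "wrist"; returns the picture (384x512x3 uint8, blue, green, red); there is no depth.
- camera_params(name): a dict with "fx", "fy", "cx", "cy" (pixels), "rvec" (rotation vector, rad) and "tvec" (3), from world to camera coordinates, as OpenCV has them. Camera axes: x right, y down, z forward; pixel columns grow to the right and rows downward; lengths in m; the calibration is good to about 2 mm. The wrist camera is an equidistant fisheye: a pixel r from the principal point sees the ray r / f radians off the axis. A picture is of the moment at which its call begins: read the wrist's pose just before it. camera_params takes no time and is no camera call; for the wrist camera it gives the pose at the moment of the call.
- finish_job(): hands the job in; it is judged then, once.
The state is a dict: "clock": time; "joint_pos": joint angles; "dq": joint speeds; "tau": joint torques, N m; "ee_pos": TCP position; "orientation": TCP orientation; "ft_force": force on the tool from outside, world axes, zero at the start; "moment": the same for the moment, N m; "gripper_width": opening from 0.0 (shut) to 1.0 (fully open); "grasp_force": force on a finger pad.
Only numpy, scipy, OpenCV 4.12 (cv2) and the standard library are available. Lean on these libraries where they do the work, as an engineer would, in place of code of your own. Each camera call takes 0.05 s, during which the arm holds its last target. There are 200 camera calls.

## Working session

There is one attempt and no reset: what is moved stays moved. The work goes in short steps, Python scripts to look and compute and a shell command to move; the robot and the scene stay as the last step left them, time stands still between calls to the robot, and variables do not carry over. Pictures are saved under pics/ and viewed, at most 10 in all, crops included, and the job is handed in when it is done.

```bash
mkdir -p pics; python3 - <<'E'
from bench import *
import cv2,numpy as np
print(observe(), tcp_to_grasp)
for n in("top","side"):
    cv2.imwrite(f"pics/{n}0.png",capture(n)); print(n,camera_params(n))
E
```

```text
{'clock': 0.0, 'joint_pos': array([ 1.12331871,  0.60015587, -0.00255819,  1.60015287,  0.00179441,
        0.94290762, -0.07980579]), 'dq': array([-0.00054479, -0.00144838, -0.00013116,  0.00190462, -0.00031746,
       -0.00053162, -0.00014521]), 'tau': array([ 7.66463654e-04, -7.76433134e+01,  1.56462617e+00, -2.58000988e+01,
        1.22648425e-02,  9.08267393e-03, -1.19319049e-05]), 'ee_pos': array([ 0.26249022, -0.67523367,  0.19928637]), 'orientation': array([-3.08620597e+00, -5.78892868e-01,  6.75864536e-04]), 'ft_force': array([-1.51251726,  0.54827241, -0.05257016]), 'moment': array([ 0.03392819, -0.02528193,  0.00518948]), 'grasp_force': 0.0, 'gripper_width': 0.9992271464810971} 0.0187
top {'fx': 357.0707343025661, 'fy': 357.0707343025661, 'cx': 251.35816826657873, 'cy': 187.9428417376211, 'rvec': array([ 2.17214915, -2.19967233,  0.0938482 ]), 'tvec': array([0.19728472, 0.55020046, 1.0886129 ])}
side {'fx': 376.2261942247691, 'fy': 376.2261942247691, 'cx': 249.36778023264478, 'cy': 193.17223787698953, 'rvec': array([ 2.02750436, -0.6637448 ,  0.37039368]), 'tvec': array([-0.3309055 ,  0.32347192,  0.55040207])}
```

View pics/top0.png

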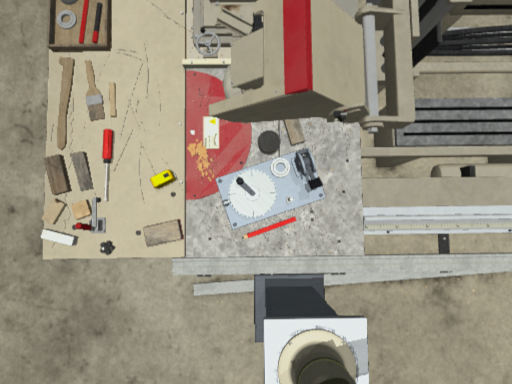

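View pics/side0.png

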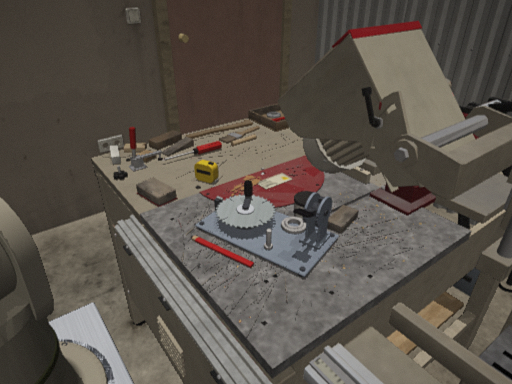

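Top: the plate spans about (218,177)–(325,226). The blade is at (250,193), the black crank arm/knob near (245,186), and the lever at (308,170). The saw hood is up and to the right. Zooming both views.

```bash
python3 - <<'E'
import cv2,numpy as np
a=cv2.imread("pics/top0.png")[120:250,190:350]; b=cv2.imread("pics/side0.png")[165:285,180:380]
a=cv2.resize(a,None,fx=4.5,fy=4.5,interpolation=cv2.INTER_CUBIC)
b=cv2.resize(b,None,fx=4,fy=4,interpolation=cv2.INTER_CUBIC)
cv2.imwrite("pics/a.png",a);cv2.imwrite("pics/b.png",b)
E
```

```text
(no output)
```

View pics/a.png

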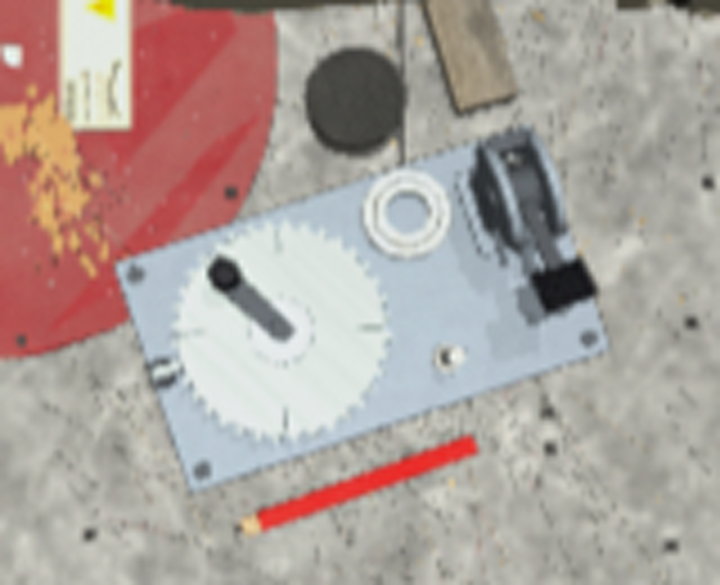

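View pics/b.png

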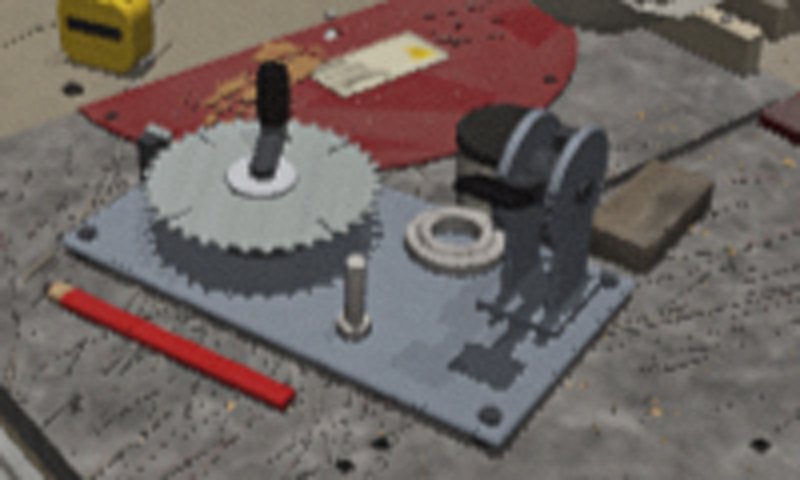

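Crop a (4.5x): plate corners (117,263), (533,125), (607,348), (193,490). Blade centre is about (282,331), knob top (224,273), pad (566,286), bolt (450,357), ring (407,213), pointer (170,372). Crop b confirms that the knob is on the far side, with nothing hanging over it.

```bash
cat >h.py <<'E'
import cv2,numpy as np
from bench import *
def ray(n,uv,z):
    p=camera_params(n); R=cv2.Rodrigues(p["rvec"])[0]; C=-R.T@p["tvec"]
    d=R.T@np.array([(uv[0]-p["cx"])/p["fx"],(uv[1]-p["cy"])/p["fy"],1]); return C+d*(z-C[2])/d[2]
def crop(x,y,o=(190,120),s=4.5): return ((x+.5)/s-.5+o[0],(y+.5)/s-.5+o[1])
E
python3 - <<'E'
from h import *
T=lambda x,y,z:ray("top",crop(x,y),z)[:2]
S=lambda x,y,z:ray("side",crop(x,y,(180,165),4),z)[:2]
c=np.array([T(*q,.012) for q in((117,263),(533,125),(607,348),(193,490))])
own=np.array([[85,160],[85,-150],[-85,-150],[-85,160]])/1e3
# rigid fit
mc,mo=c.mean(0),own.mean(0); H=(own-mo).T@(c-mc); th=np.arctan2(H[0,1]-H[1,0],H[0,0]+H[1,1])
R=np.array([[np.cos(th),-np.sin(th)],[np.sin(th),np.cos(th)]]); o=mc-R@mo
print("th",th,"o",o,"res",((own@R.T+o)-c).round(4).tolist())
W=lambda x,y:(o+R@[x,y]).round(4)
print("side corners",[S(*q,.012).round(4) for q in((630,285),(497,448),(65,240))],"model",W(.085,-.15),W(-.085,-.15),W(-.085,.16))
sp=T(282,331,.045);k=T(224,273,.098)
print("spindle",W(0,.065),sp,S(263,185,.045),"pointer",W(0,.139),T(178,372,.053))
print("knob",k,S(272,66,.098))
d=R.T@(k-W(0,.065));print("r",np.hypot(*d),"angle",np.arctan2(-d[0],d[1]))
print("pad",T(566,286,.128),"pivot? own x+75:",R.T@(T(566,286,.128)-o))
for n,q,z in(("bolt",(450,357),.06),("ring",(407,213),.024),("tub",(355,100),.05),("penL",(248,525),.005),("penR",(475,445),.005)):
    p=T(*q,z);print(n,p,"own",R.T@(p-o))
E
```

```text
th 0.3113236680007592 o [0.55542472 0.12608684] res [[0.0016, 0.0025], [0.0026, 0.0], [-0.0018, -0.0045], [-0.0024, 0.002]]
side corners [array([0.6762, 0.0117]), array([ 0.518 , -0.0423]), array([0.4286, 0.2512])] model [0.6823 0.0093] [ 0.5205 -0.0427] [0.4255 0.2524]
spindle [0.5355 0.188 ] [0.53481432 0.18797513] [0.53468745 0.18769198] pointer [0.5128 0.2584] [0.50775278 0.25785332]
knob [0.56929988 0.22536835] [0.57188858 0.22905664]
r 0.05038676319552423 angle -1.0466224077957023
pad [0.5555677  0.01112711] pivot? own x+75: [-0.03507824 -0.10947728]
bolt [0.51517751 0.07671908] own [-0.05343476 -0.03466611]
ring [0.6168276  0.10020482] own [ 0.05052302 -0.0434467 ]
tub [0.69100163 0.13641214] own [ 0.13222242 -0.03170082]
penL [0.40301424 0.21283295] own [-0.11851197  0.12926235]
penR [0.45617055 0.05423339] own [-0.11649299 -0.03799594]
```

Spindle is about (0.535, 0.188) and the knob about (0.570, 0.226), so the blade angle is about -1.05; both views agree. First I lift and turn the tool so that tool x = +Y and tool y = +X.

```bash
python3 -m jog '[[0.085,[0,0,-0.01],[0,0,-0.1714]],[0.085,[0,0,-0.01],[0,0,-0.1714]],[0.085,[0,0,-0.01],[0,0,-0.1714]],[0.085,[0,0,-0.01],[0,0,-0.1714]],[0.085,[0,0,-0.01],[0,0,-0.1714]],[0.085,[0,0,-0.01],[0,0,-0.1714]],[0.085,[0,0,0],[0,0,-0.1714]],[0.085,[0,0,0],[0,0,0]]]'; python3 -c "
from bench import *;s=observe();print(s['joint_pos'],s['ee_pos'],s['orientation'],s['ft_force'])"
```

```text
clock: 1.1
ee_pos: [0.2623, -0.6756, 0.2597]
orientation: [-2.223, -2.219, -0.001]
ft_force: [-0.2, 0.4, 0.8]
gripper_width: 0.996
grasp_force: 0.0
[ 1.3212096   0.56860535 -0.32836504  1.52119754  0.19721084  1.08530752
  0.94686711] [ 0.26229172 -0.67562795  0.25971782] [-2.22283254e+00 -2.21913214e+00 -8.52660176e-04] [-0.17703042  0.40433374  0.81965736]
```

```bash
python3 -m jog '[[0.085,[0.05,0.017,0],[0,0,0]],[0.085,[0.05,0.017,0],[0,0,0]],[0.085,[0.05,0.017,0],[0,0,0]],[0.085,[0.05,0.017,0],[0,0,0]],[0.085,[0.05,0.017,0],[0,0,0]],[0.085,[0.05,0.017,0],[0,0,0]],[0.085,[0.05,0.017,0],[0,0,0]],[0.085,[0.05,0.017,0],[0,0,0]],[0.085,[0.05,0.017,0],[0,0,0]],[0.085,[0,0,0],[0,0,0]]]'; python3 -c "
from bench import *;s=observe();print(s['joint_pos'],s['ee_pos'],s['orientation'],s['ft_force'])"
```

```text
clock: 2.35
ee_pos: [0.417, -0.222, 0.2604]
orientation: [-2.219, -2.224, -0.002]
ft_force: [-1.0, -0.9, 0.1]
gripper_width: 0.995
grasp_force: 0.0
[ 0.76342547  0.25158495 -0.48379116  2.06477584  0.1523333   0.85837041
  0.19473406] [ 0.41701772 -0.22200152  0.26043746] [-2.21918801e+00 -2.22365588e+00 -1.68995449e-03] [-1.0283335  -0.90323868  0.13798307]
```

```bash
python3 -m jog '[[0.085,[0.05,0.017,0],[0,0,0]],[0.085,[0.05,0.017,0],[0,0,0]],[0.085,[0.05,0.017,0],[0,0,0]],[0.085,[0.05,0.017,0],[0,0,0]],[0.085,[0.05,0.017,0],[0,0,0]],[0.085,[0.05,0.017,0],[0,0,0]],[0.085,[0.05,0.017,0],[0,0,0]],[0.085,[0.05,0.017,0],[0,0,0]],[0.085,[0.048,0.017,-0.0],[0,0,0]],[0.085,[0,0,0],[0,0,0]]]'; python3 - <<'E'
from h import *
s=observe();print(s['joint_pos'],s['ee_pos'],s['orientation'],s['ft_force'])
p=camera_params("wrist");im=capture("wrist");cv2.imwrite("pics/w1.png",im)
R=cv2.Rodrigues(p["rvec"])[0]
for n,q in(("knobtop",(.570,.2263,.098)),("spin",(.535,.188,.058)),("pad",(.5555,.011,.128))):
    c=R@np.array(q)+p["tvec"];r=np.hypot(c[0],c[1]);t=np.arctan2(r,c[2]);print(n,p["cx"]+p["fx"]*t*c[0]/r,p["cy"]+p["fy"]*t*c[1]/r)
E
```

```text
clock: 3.6
ee_pos: [0.5693, 0.2257, 0.2595]
orientation: [-2.219, -2.221, -0.001]
ft_force: [-0.3, -1.2, -0.3]
gripper_width: 0.999
grasp_force: 0.0
[-0.07143224  0.45610612 -0.57666848  1.77612704  0.28790615  0.99409992
 -0.75926959] [0.56933122 0.22574814 0.25946581] [-2.21928170e+00 -2.22069328e+00 -1.46482639e-03] [-0.3110788  -1.16158318 -0.30889084]
knobtop 259.9043403914302 164.47291771069837
spin 233.45549488546953 185.22214287100257
pad 248.98125359790293 322.38631406937515
```

View pics/w1.png

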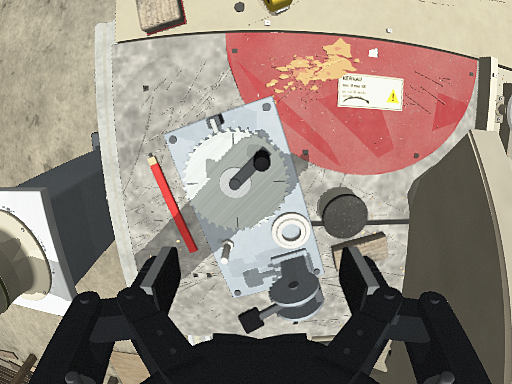

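The wrist picture shows the knob top near (262,158), the nut at (236,183) and the pad at (250,320), all close to prediction. I'll refine the knob with a mask.

```bash
cat >>h.py <<'E'
def wray(uv,z,p):
    R=cv2.Rodrigues(p["rvec"])[0];C=-R.T@p["tvec"];a=np.array([uv[0]-p["cx"],uv[1]-p["cy"]]);r=np.hypot(*a);t=r/p["fx"]
    d=R.T@np.array([*(a/r*np.sin(t)),np.cos(t)]);return C+d*(z-C[2])/d[2]
E
python3 - <<'E'
from h import *
im=cv2.imread("pics/w1.png");p=camera_params("wrist")
print(p["fx"],p["cx"],p["cy"])
m=(im.max(2)<45).astype(np.uint8);m[:135]=0;m[200:]=0;m[:,:215]=0;m[:,300:]=0
n,l,st,ce=cv2.connectedComponentsWithStats(m)
for i in range(1,n):
    if st[i,4]>15: print(st[i],ce[i],wray(ce[i],.098,p),wray(ce[i],.08,p))
print("nut",wray((236,183),.058,p))
E
```

```text
297.3186396354542 259.29366518986393 190.5497342765793
[253 150  17  21 289] [261.16955017 160.24567474] [0.57104519 0.22829512 0.098     ] [0.5711362 0.2240664 0.08     ]
nut [0.53798197 0.18801006 0.058     ]
```

```bash
python3 -m jog '[[0.085,[0.001,0.001,0.035],[0,0,0]],[0.085,[0,0,0.035],[0,0,0]],[0.085,[0,0,0.035],[0,0,0]],[0.085,[0,0,0.035],[0,0,0]],[0.085,[0,0,0.035],[0,0,0]],[0.085,[0,0,0.0185],[0,0,0]],[0.085,[0,0,0],[0,0,0]]]' && python3 -m jog '[[0.015,[0,0,0],[0,0,0]],[0.015,[0,0,0],[0,0,0]],[0.015,[0,0,0],[0,0,0]],[0.015,[0,0,0],[0,0,0]],[0.015,[0,0,0],[0,0,0]],[0.015,[0,0,0],[0,0,0]],[0.015,[0,0,0],[0,0,0]],[0.015,[0,0,0],[0,0,0]]]'; python3 - <<'E'
from h import *
im=capture("side");cv2.imwrite("pics/s2.png",cv2.resize(im[120:280,170:380],None,fx=3.5,fy=3.5))
E
```

```text
clock: 4.53
ee_pos: [0.5695, 0.2217, 0.0658]
orientation: [-2.223, -2.219, 0.004]
ft_force: [-0.2, 0.4, 0.6]
gripper_width: 0.995
grasp_force: 0.0
clock: 5.52
ee_pos: [0.5698, 0.2233, 0.0666]
orientation: [-2.222, -2.221, 0.0]
ft_force: [-0.2, 0.4, 0.0]
gripper_width: 0.172
grasp_force: 0.0
```

View pics/s2.png

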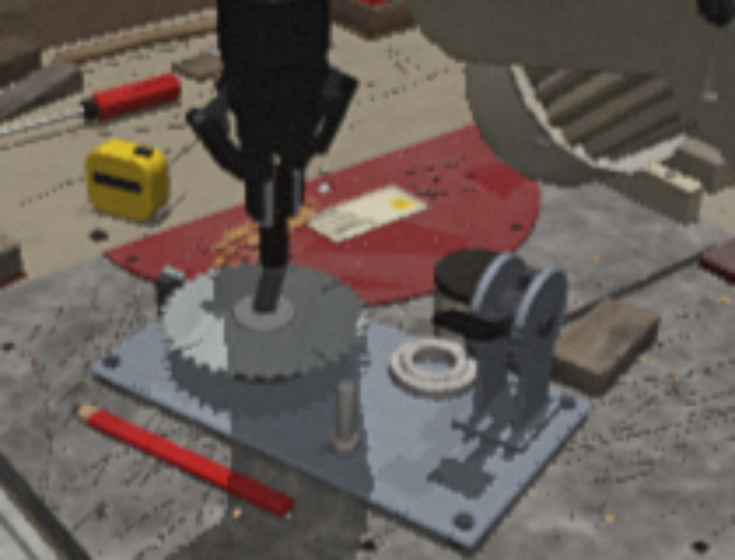

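The fingers look to be down around the knob (knob at about (272,240) in this crop), but an opening of 0.172 with no force isn't clearly a grip. I'll close further and check.

```bash
python3 -m jog '[[0.0,[0,0,0],[0,0,0]],[0.0,[0,0,0],[0,0,0]],[0.0,[0,0,0],[0,0,0]]]'; python3 - <<'E'
from h import *
p=camera_params("side");im=capture("side");
P=cv2.projectPoints(np.array([[.57,.224,.066],[.57,.227,.098],[.57,.227,.057],[.535,.188,.058],[.57,.224,.085]]),p["rvec"],p["tvec"],np.array([[p["fx"],0,p["cx"]],[0,p["fy"],p["cy"]],[0,0,1]]),None)[0][:,0]
print(P, (P-[170,120])*3.5)
cv2.imwrite("pics/s3.png",cv2.resize(im[150:230,200:300],None,fx=7,fy=7,interpolation=cv2.INTER_CUBIC)); print((P-[200,150])*7)
E
```

```text
clock: 5.95
ee_pos: [0.5702, 0.2234, 0.0668]
orientation: [2.222, 2.221, 0.001]
ft_force: [1.4, 0.5, 2.5]
gripper_width: 0.001
grasp_force: 1.0
[[248.26868204 193.08720459]
 [247.49591336 181.66357066]
 [247.60160987 195.61100354]
 [245.35501334 206.34938101]
 [248.22680699 186.6291351 ]] [[273.94038713 255.80521608]
 [271.23569675 215.82249731]
 [271.60563453 264.63851238]
 [263.74254669 302.22283353]
 [273.79382446 233.20197285]]
[[337.88077426 301.61043216]
 [332.47139351 221.64499462]
 [333.21126907 319.27702477]
 [317.48509338 394.44566707]
 [337.58764892 256.40394571]]
```

View pics/s3.png

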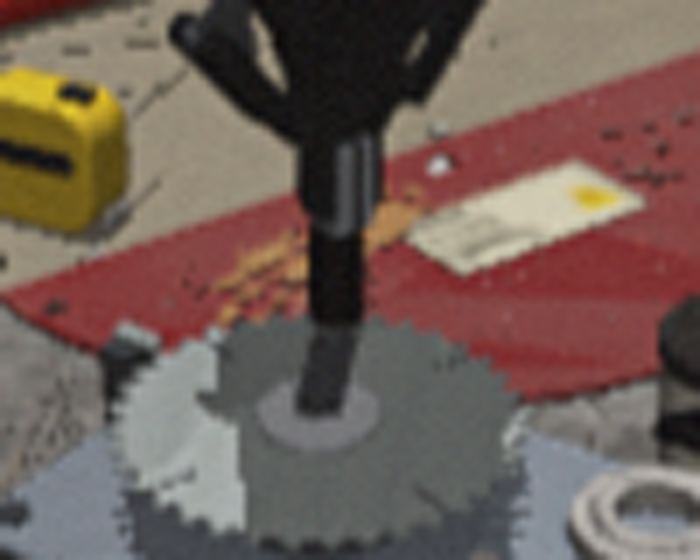

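The fingers are fully shut. Their tips end at crop row 235, just above or behind the knob top, while a TCP at z = 0.067 would project to row 301. So the knob isn't gripped. Checking from the wrist.

```bash
python3 - <<'E'
from h import *
print("tip if at z .067:",ray("side",(248.5,183.5),.0668))
p=camera_params("wrist");im=capture("wrist");cv2.imwrite("pics/w2.png",im)
R=cv2.Rodrigues(p["rvec"])[0];print("cam",-R.T@p["tvec"],"axis",R[2])
for q in((.57,.2234,.0668),(.570,.227,.098),(.535,.188,.058)):
    c=R@np.array(q)+p["tvec"];r=np.hypot(c[0],c[1]);t=np.arctan2(r,c[2]);print(p["cx"]+p["fx"]*t*c[0]/r,p["cy"]+p["fy"]*t*c[1]/r)
E
```

```text
tip if at z .067: [0.59882553 0.26265193 0.0668    ]
cam [0.57011483 0.30725425 0.24025186] axis [ 7.88882786e-04 -3.26280593e-01 -9.45272634e-01]
258.83668138307365 225.61760154070794
258.7809583888235 244.45030451829243
210.9589819667682 263.31108153380666
```

View pics/w2.png

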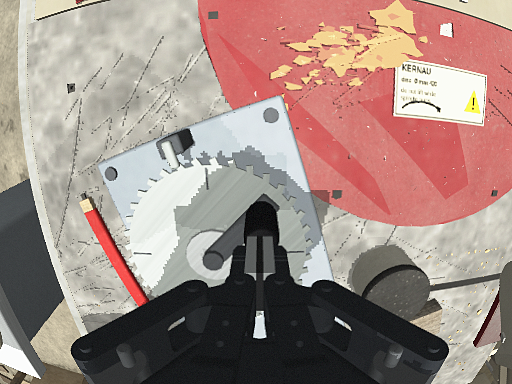

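In both views the shut fingertips lie over the knob top (wrist tip row about 238, side row 235). The tips therefore end some 25–30 mm short of where the reported TCP says. I'll open, go 16 mm lower, which is safe either way, and regrip.

```bash
python3 -m jog '[[0.085,[0,0,-0.01],[0,0,0]],[0.085,[0.002,0,0],[0,0,0]],[0.085,[0.002,0,0],[0,0,0]],[0.085,[0,0,0],[0,0,0]],[0.085,[0,0,0],[0,0,0]],[0.085,[0,0,0],[0,0,0]],[0.085,[0,0,0.01],[0,0,0]],[0.085,[0,0,0.008],[0,0,0]],[0.085,[0,0,0.008],[0,0,0]],[0.085,[0,0,0],[0,0,0]]]' && python3 -m jog '[[0.01,[0,0,0],[0,0,0]],[0.01,[0,0,0],[0,0,0]],[0.01,[0,0,0],[0,0,0]],[0.01,[0,0,0],[0,0,0]],[0.01,[0,0,0],[0,0,0]],[0.01,[0,0,0],[0,0,0]],[0.01,[0,0,0],[0,0,0]],[0.01,[0,0,0],[0,0,0]]]'
```

```text
clock: 7.3
ee_pos: [0.5693, 0.227, 0.0497]
orientation: [-2.221, -2.221, 0.002]
ft_force: [-0.3, 0.5, -0.1]
gripper_width: 0.993
grasp_force: 0.0
clock: 8.3
ee_pos: [0.5702, 0.2274, 0.0512]
orientation: [2.221, 2.221, 0.001]
ft_force: [0.0, -0.1, 5.8]
gripper_width: 0.208
grasp_force: 58.7
```

Gripped, but at 17.7 mm rather than 21 mm, so only on the rounded top. I'll go deeper.

```bash
python3 -m jog '[[0.06,[0,0,0],[0,0,0]],[0.06,[0,0,0],[0,0,0]],[0.06,[0,0,0],[0,0,0]],[0.06,[0,0,0],[0,0,0]],[0.06,[0,0,0.005],[0,0,0]],[0.06,[0,0,0.006],[0,0,0]],[0.06,[0,0,0],[0,0,0]]]' && python3 -m jog '[[0.01,[0,0,0],[0,0,0]],[0.01,[0,0,0],[0,0,0]],[0.01,[0,0,0],[0,0,0]],[0.01,[0,0,0],[0,0,0]],[0.01,[0,0,0],[0,0,0]],[0.01,[0,0,0],[0,0,0]]]'
```

```text
clock: 9.18
ee_pos: [0.5694, 0.227, 0.0389]
orientation: [-2.221, -2.221, 0.002]
ft_force: [-0.2, -0.5, -0.4]
gripper_width: 0.705
grasp_force: 0.0
clock: 9.93
ee_pos: [0.5701, 0.2274, 0.04]
orientation: [2.222, 2.221, 0.001]
ft_force: [-1.5, 0.4, 6.4]
gripper_width: 0.219
grasp_force: 58.8
```

Now held at 58 N. Working out circle steps (tool x = dY, tool y = dX) from the measured start angle.

```bash
python3 - <<'E'
import numpy as np
a=.843;r=52
for i in range(30):
    b=a+.25;print(i,[round(r*(np.sin(b)-np.sin(a)),1),round(r*(np.cos(b)-np.cos(a)),1)],round(b,3));a=b
E
```

```text
0 [np.float64(7.4), np.float64(-10.7)] 1.093
1 [np.float64(4.5), np.float64(-12.2)] 1.343
2 [np.float64(1.3), np.float64(-12.9)] 1.593
3 [np.float64(-1.9), np.float64(-12.8)] 1.843
4 [np.float64(-5.0), np.float64(-12.0)] 2.093
5 [np.float64(-7.8), np.float64(-10.3)] 2.343
6 [np.float64(-10.1), np.float64(-8.1)] 2.593
7 [np.float64(-11.8), np.float64(-5.3)] 2.843
8 [np.float64(-12.8), np.float64(-2.2)] 3.093
9 [np.float64(-12.9), np.float64(1.0)] 3.343
10 [np.float64(-12.3), np.float64(4.2)] 3.593
11 [np.float64(-10.9), np.float64(7.1)] 3.843
12 [np.float64(-8.8), np.float64(9.5)] 4.093
13 [np.float64(-6.2), np.float64(11.4)] 4.343
14 [np.float64(-3.1), np.float64(12.6)] 4.593
15 [np.float64(0.1), np.float64(13.0)] 4.843
16 [np.float64(3.3), np.float64(12.5)] 5.093
17 [np.float64(6.3), np.float64(11.3)] 5.343
18 [np.float64(8.9), np.float64(9.4)] 5.593
19 [np.float64(10.9), np.float64(6.9)] 5.843
20 [np.float64(12.3), np.float64(4.0)] 6.093
21 [np.float64(12.9), np.float64(0.8)] 6.343
22 [np.float64(12.7), np.float64(-2.4)] 6.593
23 [np.float64(11.8), np.float64(-5.5)] 6.843
24 [np.float64(10.0), np.float64(-8.2)] 7.093
25 [np.float64(7.7), np.float64(-10.4)] 7.343
26 [np.float64(4.9), np.float64(-12.0)] 7.593
27 [np.float64(1.8), np.float64(-12.8)] 7.843
28 [np.float64(-1.5), np.float64(-12.9)] 8.093
29 [np.float64(-4.6), np.float64(-12.1)] 8.343
```

```bash
python3 -m jog '[[0.01,[0.0074,-0.0107,0],[0,0,0]],[0.01,[0.0045,-0.0122,0],[0,0,0]],[0.01,[0.0013,-0.0129,0],[0,0,0]],[0.01,[-0.0019,-0.0128,0],[0,0,0]],[0.01,[-0.005,-0.012,0],[0,0,0]],[0.01,[0,0,0],[0,0,0]]]'; python3 -c "
from bench import *;import numpy as np;s=observe();d=s['ee_pos'][:2]-[.535,.188];print(np.hypot(*d),np.arctan2(d[1],d[0]),s['joint_pos'])"
```

```text
clock: 10.68
ee_pos: [0.5083, 0.2323, 0.0399]
orientation: [2.221, 2.22, -0.003]
ft_force: [0.3, -2.5, 6.1]
gripper_width: 0.222
grasp_force: 59.0
0.05171423530948211 2.1139092028176547 [-0.26334062  0.66061005 -0.39277452  2.08770532  0.52545878  0.4904818
 -1.05289015]
```

Tracking well and forces are low. Continuing.

```bash
python3 -m jog '[[0.01,[-0.0078,-0.0103,0],[0,0,0]],[0.01,[-0.0101,-0.0081,0],[0,0,0]],[0.01,[-0.0118,-0.0053,0],[0,0,0]],[0.01,[-0.0128,-0.0022,0],[0,0,0]],[0.01,[-0.0129,0.001,0],[0,0,0]],[0.01,[-0.0123,0.0042,0],[0,0,0]],[0.01,[-0.0109,0.0071,0],[0,0,0]],[0.01,[-0.0088,0.0095,0],[0,0,0]],[0.01,[-0.0062,0.0114,0],[0,0,0]],[0.01,[0,0,0],[0,0,0]]]' ; python3 -c "
from bench import *;import numpy as np;s=observe();d=s['ee_pos'][:2]-[.535,.188];print(np.hypot(*d),np.arctan2(d[1],d[0])+6.2832,s['joint_pos'])"
```

```text
clock: 11.92
ee_pos: [0.5174, 0.1396, 0.0399]
orientation: [-2.223, -2.22, -0.001]
ft_force: [1.8, 1.3, 9.0]
gripper_width: 0.223
grasp_force: 59.9
0.05153686154497833 4.363251587268781 [-0.09365851  0.64456698 -0.39949399  2.14097265  0.55854232  0.45590703
 -0.93139526]
```

```bash
python3 -m jog '[[0.01,[-0.0031,0.0126,0],[0,0,0]],[0.01,[0.0001,0.013,0],[0,0,0]],[0.01,[0.0033,0.0125,0],[0,0,0]],[0.01,[0.0063,0.0113,0],[0,0,0]],[0.01,[0.0089,0.0094,0],[0,0,0]],[0.01,[0.0109,0.0069,0],[0,0,0]],[0.01,[0.0123,0.004,0],[0,0,0]],[0.01,[0.0129,0.0008,0],[0,0,0]],[0.01,[0.0127,-0.0024,0],[0,0,0]],[0.01,[0,0,0],[0,0,0]]]' ; python3 -c "
from bench import *;import numpy as np;s=observe();d=s['ee_pos'][:2]-[.535,.188];print(np.hypot(*d),np.arctan2(d[1],d[0])+6.2832,s['joint_pos'])"
```

```text
clock: 13.18
ee_pos: [0.5849, 0.2055, 0.04]
orientation: [-2.22, -2.222, -0.002]
ft_force: [3.0, 2.9, 6.1]
gripper_width: 0.22
grasp_force: 59.7
0.05287411997365131 6.62079400278219 [-0.14635185  0.7139345  -0.43057796  1.94710966  0.51331521  0.58797853
 -0.91749241]
```

```bash
python3 -m jog '[[0.01,[0.0118,-0.0055,0],[0,0,0]],[0.01,[0.01,-0.0082,0],[0,0,0]],[0.01,[0.0077,-0.0104,0],[0,0,0]],[0.01,[0.0049,-0.012,0],[0,0,0]],[0.01,[0.0018,-0.0128,0],[0,0,0]],[0.01,[-0.0008,-0.008,0],[0,0,0]],[0.01,[-0.0017,-0.008,0],[0,0,0]],[0.01,[0,0,0],[0,0,0]],[0.01,[0,0,0],[0,0,0]],[0.01,[0,0,0],[0,0,0]]]' ; python3 -c "
from bench import *;import numpy as np;s=observe();d=s['ee_pos'][:2]-[.535,.188];print(np.hypot(*d),np.arctan2(d[1],d[0])+6.2832,s['joint_pos'])"
```

```text
clock: 14.42
ee_pos: [0.5188, 0.2373, 0.0399]
orientation: [-2.221, -2.221, 0.002]
ft_force: [-1.8, 0.3, 11.6]
gripper_width: 0.222
grasp_force: 60.2
0.05188395332688231 8.171229642088493 [-0.25476285  0.67124438 -0.40407865  2.06040562  0.52351401  0.51092957
 -1.04465922]
```

Blade is at about 6.29. Let go, lift, move aside a little and check.

```bash
python3 -m jog '[[0.06,[0,0,0],[0,0,0]],[0.06,[0,0,0],[0,0,0]],[0.06,[0,0,0],[0,0,0]],[0.06,[0,0,0],[0,0,0]],[0.06,[0,0,-0.02],[0,0,0]],[0.06,[0,0,-0.04],[0,0,0]],[0.0,[0,0,-0.05],[0,0,0]],[0.0,[0,0,-0.05],[0,0,0]],[0.0,[0,0,0],[0,0,0]],[0.0,[0,0,0],[0,0,0]]]'; python3 - <<'E'
from h import *
p=camera_params("wrist");im=capture("wrist");s=capture("side")
R=cv2.Rodrigues(p["rvec"])[0];e=observe()['ee_pos'];print(e)
def pr(q):
    c=R@np.array(q)+p["tvec"];r=np.hypot(c[0],c[1]);t=np.arctan2(r,c[2]);return p["cx"]+p["fx"]*t*c[0]/r,p["cy"]+p["fy"]*t*c[1]/r
for q in((.519,.2375,.098),(.5128,.2584,.053),(.5555,.011,.128),e):print(pr(q))
S=camera_params("side");K=np.array([[S["fx"],0,S["cx"]],[0,S["fy"],S["cy"]],[0,0,1]])
print((cv2.projectPoints(e[None],S["rvec"],S["tvec"],K,None)[0][0,0]))
cv2.imwrite("pics/c4.png",np.hstack([im[90:384,100:420],cv2.resize(s[80:280,180:360],(265,294))]))
E
```

```text
clock: 15.68
ee_pos: [0.5195, 0.2374, 0.1993]
orientation: [2.222, 2.221, -0.001]
ft_force: [-0.6, 0.4, -0.1]
gripper_width: -0.003
grasp_force: 0.0
[0.51910601 0.23737722 0.19837636]
(np.float64(258.62271438485016), np.float64(179.66136190476965))
(np.float64(253.06300136339377), np.float64(149.36634938152702))
(np.float64(287.4723307325466), np.float64(359.6111264284808))
(np.float64(258.405450543077), np.float64(225.09803790438428))
[226.85508556 148.57047571]
```

View pics/c4.png

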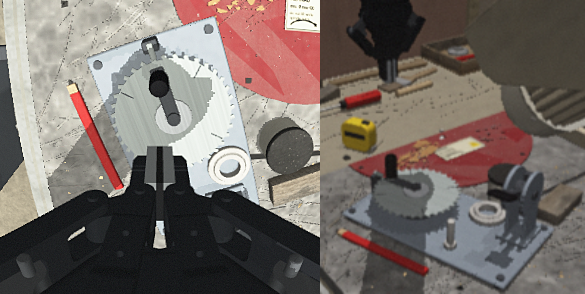

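The knob stands at the pointer with the crank arm in line (collage (158,82) against pointer (150,45)), and the bystanders are in place. The side view puts the shut tips about 12 px, or 30 mm, above the reported TCP. Now I turn the tool so its closing line lies across the lever with the camera on the outer side.

```bash
python3 -m jog '[[0,[0,0,-0.01],[0,0,-0.171]],[0,[0,0,-0.01],[0,0,-0.171]],[0,[0,0,-0.01],[0,0,-0.171]],[0,[0,0,0],[0,0,-0.171]],[0,[0,0,0],[0,0,-0.171]],[0,[0,0,0],[0,0,-0.171]],[0,[0,0,0],[0,0,-0.171]],[0,[0,0,0],[0,0,-0.171]],[0,[0,0,0],[0,0,-0.171]],[0,[0,0,0],[0,0,-0.171]]]' && python3 -m jog '[[0,[0,0,0],[0,0,-0.172]],[0,[0,0,0],[0,0,0]]]'; python3 - <<'E'
from h import *
s=observe();R=cv2.Rodrigues(s['orientation'])[0];print(s['joint_pos'],np.arctan2(R[1,0],R[0,0]))
print("tool shift to pad:",R.T@(np.array([.5507,.0096,s['ee_pos'][2]])-s['ee_pos']))
E
```

```text
clock: 17.02
ee_pos: [0.5192, 0.2377, 0.2282]
orientation: [0.227, -3.131, 0.0]
ft_force: [0.0, -0.1, 0.3]
gripper_width: -0.001
grasp_force: 0.0
clock: 17.27
ee_pos: [0.5193, 0.2376, 0.2282]
orientation: [0.485, -3.101, -0.001]
ft_force: [-0.2, 0.4, -0.5]
gripper_width: -0.0
grasp_force: 0.0
[ 0.19017149  0.59365505 -1.09317772  1.88292919  0.60753564  1.0490891
  0.72385172] -2.8314975165708676
tool shift to pad: [ 3.97160918e-02 -2.26728696e-01 -1.17203366e-04]
```

```bash
python3 -m jog '[[0,[0.005,-0.0283,0],[0,0,0]],[0,[0.005,-0.0283,0],[0,0,0]],[0,[0.005,-0.0283,0],[0,0,0]],[0,[0.005,-0.0283,0],[0,0,0]],[0,[0.005,-0.0283,0],[0,0,0]],[0,[0.005,-0.0283,0],[0,0,0]],[0,[0.005,-0.0283,0],[0,0,0]],[0,[0.005,-0.0283,0],[0,0,0]],[0,[0,0,0],[0,0,0]],[0,[0,0,0],[0,0,0]]]'; python3 - <<'E'
from h import *
s=observe();print(s['joint_pos'],s['ft_force'])
p=camera_params("wrist");im=capture("wrist")
R=cv2.Rodrigues(p["rvec"])[0]
def pr(q):
    c=R@np.array(q)+p["tvec"];r=np.hypot(c[0],c[1]);t=np.arctan2(r,c[2]);return p["cx"]+p["fx"]*t*c[0]/r,p["cy"]+p["fy"]*t*c[1]/r
print(pr((.5555,.0111,.128)),pr((.5507,.0096,.128)),pr(s['ee_pos']))
cv2.imwrite("pics/w5.png",im)
g=(im.max(2)<40).astype(np.uint8);g[260:]=0;g=cv2.morphologyEx(g,cv2.MORPH_OPEN,np.ones((5,5),np.uint8))
n,l,st,ce=cv2.connectedComponentsWithStats(g)
for i in range(1,n):
    if st[i,4]>150: print(st[i],ce[i],wray(ce[i],.128,p))
E
```

```text
clock: 18.52
ee_pos: [0.5507, 0.0108, 0.2294]
orientation: [0.484, -3.104, -0.001]
ft_force: [0.5, 1.4, -0.4]
gripper_width: -0.0
grasp_force: 0.0
[ 0.63723938  0.58361495 -1.14165492  1.92472633  0.61818736  1.04215589
  1.10353491] [ 0.45221143  1.41207807 -0.4175288 ]
(np.float64(258.11763484175617), np.float64(184.86784135156384)) (np.float64(258.1534563096551), np.float64(179.91311285246698)) (np.float64(259.32758078196), np.float64(226.15061625846724))
[ 36 130  44  18 286] [ 57.75174825 138.53146853] [ 0.57094323 -0.21499126  0.128     ]
[241 178  36  21 719] [258.53129346 187.67037552] [0.55810838 0.01235787 0.128     ]
[419 188  18  18 236] [427.49152542 195.99576271] [0.50988622 0.19280041 0.128     ]
```

View pics/w5.png

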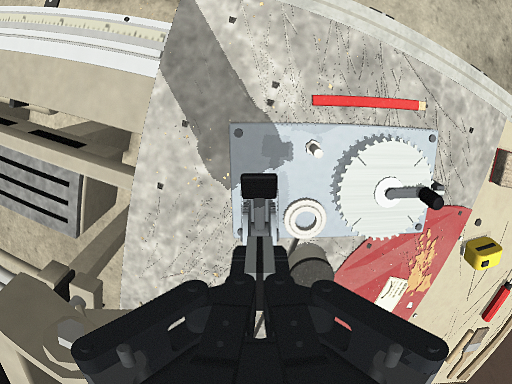

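The pad is centred at (258,187) in the wrist view, i.e. (0.557, 0.012), as measured before; blade untouched. Going down to just above it.

```bash
python3 -m jog '[[0,[0,0,0.03],[0,0,0]],[0,[0,0,0.03],[0,0,0]],[0,[0,0,0.03],[0,0,0]],[0,[0,0,0.02],[0,0,0]],[0,[0,0,0.0],[0,0,0]]]'; python3 -m jog '[[0,[0,0,0.006],[0,0,0]],[0,[0,0,0],[0,0,0]]]';python3 -m jog '[[0,[0,0,0.006],[0,0,0]],[0,[0,0,0],[0,0,0]]]';python3 -m jog '[[0,[0,0,0.006],[0,0,0]],[0,[0,0,0],[0,0,0]]]'
```

```text
clock: 19.2
ee_pos: [0.5503, 0.0108, 0.1188]
orientation: [0.488, -3.101, -0.001]
ft_force: [-1.1, -0.2, -0.2]
gripper_width: -0.0
grasp_force: 0.0
clock: 19.45
ee_pos: [0.5512, 0.0102, 0.1141]
orientation: [-0.486, 3.103, -0.0]
ft_force: [-0.6, 0.5, 0.3]
gripper_width: 0.004
grasp_force: 0.0
clock: 19.7
ee_pos: [0.5509, 0.0099, 0.1075]
orientation: [0.486, -3.103, 0.0]
ft_force: [-0.2, -0.4, 0.4]
gripper_width: 0.001
grasp_force: 0.0
clock: 19.95
ee_pos: [0.5508, 0.0101, 0.1014]
orientation: [0.487, -3.103, 0.0]
ft_force: [-1.7, -0.8, 3.8]
gripper_width: -0.001
grasp_force: 2.0
```

Contact at TCP z of about 0.102 with 4 N, as expected. The third click should come near TCP z of 0.044. Pressing in steps and watching the force.

```bash
for i in 1; do python3 -m jog '[[0,[0,0,0.009],[0,0,0]],[0,[0,0,0],[0,0,0]]]';python3 -m jog '[[0,[0,0,0.009],[0,0,0]],[0,[0,0,0],[0,0,0]]]';python3 -m jog '[[0,[0,0,0.009],[0,0,0]],[0,[0,0,0],[0,0,0]]]';python3 -m jog '[[0,[0,0,0.009],[0,0,0]],[0,[0,0,0],[0,0,0]]]';python3 -m jog '[[0,[0,0,0.006],[0,0,0]],[0,[0,0,0],[0,0,0]]]';python3 -m jog '[[0,[0,0,0.006],[0,0,0]],[0,[0,0,0],[0,0,0]]]'; done | grep -E "ee_pos|ft"
```

```text
ee_pos: [0.5505, 0.01, 0.0924]
ft_force: [-2.5, -1.7, 5.0]
ee_pos: [0.5511, 0.0102, 0.0837]
ft_force: [-1.2, -1.5, 4.2]
ee_pos: [0.5509, 0.0102, 0.0748]
ft_force: [-2.7, -0.7, 5.7]
ee_pos: [0.5509, 0.0102, 0.0659]
ft_force: [-2.1, -1.2, 5.6]
ee_pos: [0.551, 0.0102, 0.0601]
ft_force: [-2.2, -0.8, 7.4]
ee_pos: [0.5515, 0.0104, 0.0543]
ft_force: [-2.0, -0.9, 5.9]
```

```bash
cat >f.py <<'E'
from h import *
F=[];Z=[]
for i in range(6): capture("side");s=observe();F.append(s['ft_force']);Z.append(s['ee_pos'])
print("F",np.mean(F,0).round(2),np.std(F,0).round(2),"ee",np.mean(Z,0).round(4))
E
python3 f.py
for k in 1; do python3 -m jog '[[0,[0,0,0.004],[0,0,0]],[0,[0,0,0],[0,0,0]]]'>/dev/null; python3 f.py; python3 -m jog '[[0,[0,0,0.003],[0,0,0]],[0,[0,0,0],[0,0,0]]]'>/dev/null; python3 f.py;python3 -m jog '[[0,[0,0,0.003],[0,0,0]],[0,[0,0,0],[0,0,0]]]'>/dev/null; python3 f.py; done
python3 - <<'E'
from h import *
# wrist: outer edge of the pad, ahead of the shut fingertips, dark profile up the column through the TCP
p=camera_params("wrist");im=capture("wrist");s=observe();cv2.imwrite("pics/w6.png",im)
R=cv2.Rodrigues(p["rvec"])[0]
def pr(q):
    c=R@np.array(q)+p["tvec"];r=np.hypot(c[0],c[1]);t=np.arctan2(r,c[2]);return [round(float(v),1) for v in(p["cx"]+p["fx"]*t*c[0]/r,p["cy"]+p["fy"]*t*c[1]/r)]
th=.3113;ux=np.array([np.cos(th),np.sin(th)]);uy=np.array([-ux[1],ux[0]])
pad=np.array([.5560,.0115]);piv=pad+.075*ux
for q in(.5,.64,.75,.86,1.0):
    a=.4-q  # elevation of the lever; pad top lies ~ (128-95-75 sin.4) above the pivot line
    L=.0753;e0=np.arctan2(.033,.075);el=e0-q;r=np.hypot(.075,.033)
    out=[]
    for sy in(-.018,.018):
        c=np.array([*(piv-ux*r*np.cos(el)),.095+r*np.sin(el)])
        c+= .015*np.array([*(-ux*np.cos(a)),np.sin(a)])+np.array([*(uy*sy),0]); out.append(pr(c))
    print(q,"pad outer top edge corners",out,"z",round(.095+r*np.sin(el),4))
g=im.max(2)
for c in(238,242,246,258,270,274,278):print(c,g[150:250:3,c].tolist())
E
```

```text
F [-2.19 -0.88  6.92] [0.48 0.34 0.32] ee [0.5515 0.0104 0.0545]
F [-0.97 -0.41  7.37] [0.62 0.32 0.5 ] ee [0.5521 0.0106 0.0507]
F [0.79 0.01 7.19] [0.3  0.6  0.47] ee [0.5526 0.0108 0.0479]
F [1.62 0.03 8.88] [0.42 0.37 0.37] ee [0.5533 0.011  0.0452]
0.5 pad outer top edge corners [[222.4, 228.4], [294.9, 228.6]] z 0.088
0.64 pad outer top edge corners [[225.4, 220.9], [292.0, 221.1]] z 0.0767
0.75 pad outer top edge corners [[227.5, 218.1], [290.0, 218.2]] z 0.068
0.86 pad outer top edge corners [[229.4, 217.5], [288.3, 217.6]] z 0.0597
1.0 pad outer top edge corners [[231.4, 219.4], [286.3, 219.5]] z 0.0497
238 [154, 151, 138, 133, 135, 134, 135, 133, 134, 133, 131, 133, 131, 134, 131, 154, 149, 148, 149, 150, 150, 150, 151, 147, 153, 8, 36, 47, 47, 42, 44, 46, 26, 29]
242 [149, 152, 131, 134, 135, 135, 135, 135, 133, 132, 130, 132, 132, 135, 131, 129, 149, 151, 149, 149, 148, 149, 149, 148, 152, 7, 33, 45, 50, 49, 46, 45, 31, 28]
246 [151, 151, 149, 133, 132, 135, 132, 133, 134, 133, 133, 134, 133, 131, 132, 130, 149, 148, 150, 148, 148, 146, 147, 148, 159, 7, 35, 42, 41, 47, 44, 56, 68, 90]
258 [155, 133, 135, 136, 132, 133, 134, 134, 131, 131, 132, 132, 133, 132, 134, 132, 133, 135, 132, 133, 133, 136, 145, 149, 154, 9, 32, 42, 43, 20, 18, 23, 20, 23]
270 [139, 137, 134, 133, 134, 132, 136, 134, 133, 133, 135, 134, 133, 130, 133, 134, 136, 134, 133, 135, 135, 133, 129, 135, 136, 8, 31, 45, 40, 108, 101, 102, 104, 103]
274 [138, 135, 136, 135, 132, 132, 132, 136, 135, 134, 133, 134, 133, 132, 134, 134, 137, 138, 136, 135, 137, 134, 133, 132, 139, 13, 35, 43, 45, 39, 39, 37, 19, 20]
278 [135, 137, 134, 134, 135, 134, 133, 134, 133, 134, 133, 133, 136, 136, 135, 136, 135, 134, 133, 134, 136, 133, 130, 135, 140, 8, 31, 42, 41, 44, 36, 37, 28, 26]
```

The force stepped up by about 1.7 N around TCP z 0.0465, one detent spacing after the previous step. I'll check with the pad's apparent width in the wrist picture.

```bash
python3 - <<'E'
import cv2,numpy as np
g=cv2.imread("pics/w6.png").max(2).astype(int)
for v in range(222,240,2):
    d=np.where(g[v,200:320]<75)[0]+200; print(v,(d.min(),d.max(),len(d)) if len(d) else None)
print(g[226,215:240].tolist(),g[226,275:300].tolist())
E
```

```text
222 None
224 (np.int64(233), np.int64(286), 54)
226 (np.int64(230), np.int64(289), 60)
228 (np.int64(229), np.int64(290), 62)
230 (np.int64(228), np.int64(290), 63)
232 (np.int64(228), np.int64(290), 63)
234 (np.int64(228), np.int64(290), 63)
236 (np.int64(228), np.int64(290), 63)
238 (np.int64(229), np.int64(290), 42)
[148, 147, 148, 147, 145, 146, 147, 148, 148, 147, 149, 148, 148, 159, 113, 8, 7, 16, 16, 21, 23, 23, 27, 15, 19] [20, 20, 25, 21, 23, 21, 20, 20, 26, 23, 22, 21, 11, 6, 61, 187, 237, 225, 222, 222, 222, 224, 224, 223, 225]
```

The pad edge is 63 px wide, against a predicted 62.5 px at 0.75 rad, so the lever is at the third click. I'll check that it's steady and that the force holds, then hand in.

```bash
python3 -m jog '[[0,[0,0,0],[0,0,0]],[0,[0,0,0],[0,0,0]],[0,[0,0,0],[0,0,0]],[0,[0,0,0],[0,0,0]]]'; python3 -c "from bench import *;print(finish_job())"
```

```text
clock: 23.95
ee_pos: [0.5533, 0.011, 0.0452]
orientation: [-0.486, 3.099, 0.001]
ft_force: [1.0, 0.4, 8.2]
gripper_width: -0.003
grasp_force: 3.9
the job is handed in; nothing more can be done
None
```

I turned the blade one full turn and on to the pointer (about 6.29 rad), let go of the knob, and handed in the job at 24 s holding the brake lever at about 0.75 rad, the third click, with about 8 N; no verdict came back, and the loose items looked in place when last viewed, before the press.

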